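Free the checking nest and snap a bearing cap down level on its datum pads

TASK

Get the bearing cap clamped in the checking nest for measuring. Work the tight rubber wedge loose from under the sprung platen and lay it in the grey tray; then, with the hand presser and not with the gripper itself, press the cap squarely down until it bottoms level on the datum pads and both side catches snap over its flange. Leave it latched, stand the presser upright on the bench clear of the nest and tray, and do not disturb the other things lying about.

Things in the scene. Friction and masses are not known exactly. Their poses are not given: they have to be found in the camera images.
- nest: Checking nest, fixed: dark steel base 120 (x) x 140 (y) x 12 mm. Origin: centre of its underside, on the bench; z up. Its mouth, where the wedge comes out, faces -x (towards the robot); catches stand on its +y and -y sides up to z = 43 mm, noses 38 mm from the middle; eight 6 mm guide dowels 46.5 mm from the middle reach z = 54 mm. Four round datum pads have their tops at z = 26 mm.
- platen_top (a point): Centre of the top of the sprung platen, a 48 x 50 x 10 mm aluminium plate on four coil springs amid the nest, under the cap. It is 42 mm above the bench when free, 26 mm when bottomed; pressed off-centre it tilts. Bottoming it through the cap and past the catches takes a push of about 20 N; 40 N does no harm.
- cap: Bearing cap, aluminium, 0.18 kg: square flange 84 x 84 x 5 mm with a round boss 58 mm across, 20 mm tall in all, flat annular top round a 41 mm recess. Origin: centre of its underside; z up. It lies loose on the platen between the dowels, tilted 0.1 rad by the wedge. Underside 42 mm above the bench when free, 26 mm on the pads, about 27.5 mm when latched.
- wedge: Black rubber wedge, 0.07 kg, 120 long x 20 wide mm, flat underside, 16 mm high at the thin end (+x), 31 mm at the thick end (-x). Origin: middle of its underside; x along it. It starts on the nest's base (12 mm up) along the nest's x axis, thin end under the platen, the last 32 mm of the thick end sticking out past the base; clear of the nest when its origin is 125 mm from the nest's.
- wedge_tail (a point): Where to grip the wedge across its 20 mm width: 45 mm from its middle towards the thick end, 14 mm above its underside. Stuck by friction: a straight pull must reach some 20 N. Drawing it out while swinging this end 4 mm to either side, so that it turns about the front edge of the platen, takes half of that; after 20 mm it is loose.
- presser: Hand presser, 0.25 kg: round flat steel disc 54 mm across with a white nylon sole and, on it, an upright black handle 24 x 24 mm square (rounded corners) from 20 to 82 mm above the sole. Origin: centre of the sole; z up; the handle's faces look along x and y. It stands on its sole on the bench.
- presser_handle (a point): Where to grip the presser: on its axis, 55 mm above the sole.
- tray: Shallow grey tray, fixed, 180 (x) x 130 (y) x 20 mm, walls and floor 3 mm, open on top. Origin: centre of its underside. A plug gauge lies along its +y side (y from 37 to 55 mm); the rest is empty.
- plug_gauge: Plug gauge, 92 x 17 x 15 mm, lying in the tray. Not to be disturbed.
- engineer_square: Small steel engineer's square, 78 x 98 x 15 mm, lying on the bench behind. Not to be disturbed.
- setting_ring: Steel setting ring, 52 mm across, 12 mm high, lying on the bench. Not to be disturbed.
- screwdriver: Small screwdriver, 148 mm long, lying on the bench behind the nest. Not to be disturbed.
- catch_left (a joint): Catch on the nest's +y side: 0 rad upright (closed), grows as it swings outward (needs about 0.2 to let the flange by); a spring closes it.
- catch_right (a joint): Catch on the nest's -y side, likewise.
Things that resemble listed ones, but are neither listed nor needed, are in the scene too. What is shaped like the cap but turquoise is not meant.

How it is judged:
By the outcome, as a careful person would: the job done as asked, in the order asked, and still so for the second after the job is handed in, with the robot touching nothing.
It also fails if it takes over 61 s, if anything falls off the work surface, if the arm or the gripper's body presses on something with over 40 N, if the wrist force passes 120 N, or if a joint passes its speed limit or range.

ROBOT

A 7-joint arm with a two-finger parallel gripper is mounted at the origin on a cart in front of the work surface, level with it; the furniture and walls round the work are solid. World frame = base frame: x ahead of the robot, y to its left, z up, the work surface at z = 0. Lengths are in m, angles in rad, forces in N, time in s.
With the tool pointing down it reaches from about 0.425 to 0.925 m from the base axis. Payload 6.8 kg.
Tool frame: the origin (TCP) lies on the front face of the gripper's body, between the roots of the fingers; the fingertips stand 73 mm ahead of it and the grasp point (between the pads) lies 54 mm ahead of it; z points along the fingers, y is the direction in which the jaws open and shut (so a half turn about z gives the same grasp; the last joint's range is limited). The gripper opens to 85 mm and grips with 20 to 120 N. Pads are 22 mm wide; open, the fingers measure 114 mm over their backs; the gripper's body (76 mm by 85 mm) begins 54 mm behind the grasp point. The pads swing forward as they close: fully open they stand 13 mm farther back than shut.
Start: joints at [-1.372, 0.477, 0.022, 1.555, -0.011, 1.109, -0.083], TCP at [0.204, 0.643, 0.304] pointing down, gripper open.
Joint ranges: [-2.96, 2.96], [-0.34, 2.1], [-1.41, 1.46], [0.24, 2.44], [-1.37, 4.51], [0.17, 1.92], [-2.96, 2.96]. Speed limits (rad/s): [2.39, 2.39, 3.14, 3.14, 3.14, 3.14, 3.14].

INTERFACE

Orientations are given as a rotation vector (axis times angle).
In Python, from bench import * gives the robot as it stands.
- The arm moves only by the tool jog_arm, never from a script. Its argument "plan" is a list of rows, each a list of 2 entries, a list of its own where there are three numbers: the shift along the world's x, y, z in cm, then the turn about the world's z in rad. In form: [[[tx, ty, tz], twist], ...]. A call has 1 to 12 rows; each row shifts and turns the commanded pose from where the row before left it; what a row does not reach is not made up. A row lasts 1/10 s, in which the tool goes at most 50 mm and 8.59 degrees, less where a joint would pass 70% of its speed; a pose out of reach is approached as far as the arm can. A call is refused whole if a number of a shift passes 5 or a number of a turn 0.15, either way. A call with a gripper value outside its range is refused whole. "hand" is the finger opening in cm, from 0 to 8.54, set as the call begins (left out, the last holds). The fingers move at their own pace and stop on an object; "grip_force" is the grip in N (left out, the last holds). Time passes only in rows, so rows that do not move let the fingers close. It gives the time, the measured TCP pose, the force and the opening at its end, in the units of the state.
- get_obs(): the state, without advancing time (a new reading comes with each control period).
- grab_frame(name): name is "scene" or "top"; returns the picture (480x640x3 uint8, red, green, blue); there is no depth.
- get_calibration(name): a dict with "intrinsics" (3x3 intrinsics, pixels), "xyz" and "orientation" of the camera in the world. Camera axes: x right, y down, z forward; pixel columns grow to the right and rows downward; lengths in m; the calibration is good to about 2 mm. A picture is of the moment at which its call begins. get_calibration takes no time and is no camera call.
- hand_in(): hands the job in, once; it reports no verdict.
The state is a dict: "clock": time; "joints": joint angles; "qvel": joint speeds; "tau": joint torques, N m; "tcp_pos": TCP position; "orientation": TCP orientation; "contact_force": force on the tool from outside, world axes, zero at the start; "moment": the same for the moment, N m; "grip_width": finger opening in m.
Only numpy, scipy, OpenCV 4.12 (cv2) and the standard library are available. Lean on these libraries where they do the work, as an engineer would, in place of code of your own. Each camera call takes 0.05 s, during which the arm holds its last target. There are 200 camera calls.

## Working session

There is one attempt and no reset: what is moved stays moved. The work goes in short steps, Python scripts to look and compute and a tool call to move; the robot and the scene stay as the last step left them, time stands still between calls to the robot, and variables do not carry over. Pictures are saved under pics/ and viewed, about 8 in all and at most 12, crops included, and the job is handed in when it is done.

Besides the shell and the picture viewer there is one more tool, called after "Emit:" as name(argument=value, ...), one argument or row to a line, values as JSON. jog_arm: Moves the arm, as the interface text tells. Its arguments: {"type":"object","properties":{"plan":{"type":"array","items":{"type":"array"}},"hand":{"type":"number"},"grip_force":{"type":"number"}},"required":["plan"]}

```bash
ls; mkdir -p pics
python3 - <<'E'
from bench import *
import cv2
o=get_obs();print({k:(np.round(v,3).tolist() if hasattr(v,'__len__') else v) for k,v in o.items()} if 'np' in globals() else o)
for n in("scene","top"):
    cv2.imwrite(f"pics/{n}0.png",grab_frame(n)[:,:,::-1]);print(n,get_calibration(n))
E
```

```text
pics
{'clock': 0.0, 'joints': array([-1.37212116,  0.47780485,  0.02235587,  1.55644549, -0.01149017,
        1.10931467, -0.08311337]), 'qvel': array([ 0.00100964,  0.00097083, -0.00087508, -0.00026487, -0.00013907,
       -0.0009667 , -0.00102371]), 'tau': array([-6.05733239e-04, -5.96450937e+01,  1.60791378e+00, -2.81195766e+01,
        1.25394834e-02,  9.42793937e-03, -3.56890155e-05]), 'tcp_pos': array([0.20371749, 0.64304159, 0.30292525]), 'orientation': array([-4.79976608e-01, -3.10457859e+00,  2.88922272e-03]), 'contact_force': array([-0.0062015 , -0.19515401,  0.93962108]), 'moment': array([-0.00545626, -0.046791  , -0.01494345]), 'grip_width': 0.08541064102851689}
scene {'intrinsics': array([[456.17942932,   0.        , 316.02865664],
       [  0.        , 456.17942932, 231.46764823],
       [  0.        ,   0.        ,   1.        ]]), 'xyz': array([-0.00739104,  0.4855528 ,  0.51932667]), 'orientation': array([-1.12388846,  2.1122913 , -1.17328224])}
top {'intrinsics': array([[620.65722876,   0.        , 317.14756124],
       [  0.        , 620.65722876, 240.71963148],
       [  0.        ,   0.        ,   1.        ]]), 'xyz': array([0.54359679, 0.07563877, 1.29188075]), 'orientation': array([-2.15340509,  2.21677607, -0.07954401])}
```

View pics/top0.png

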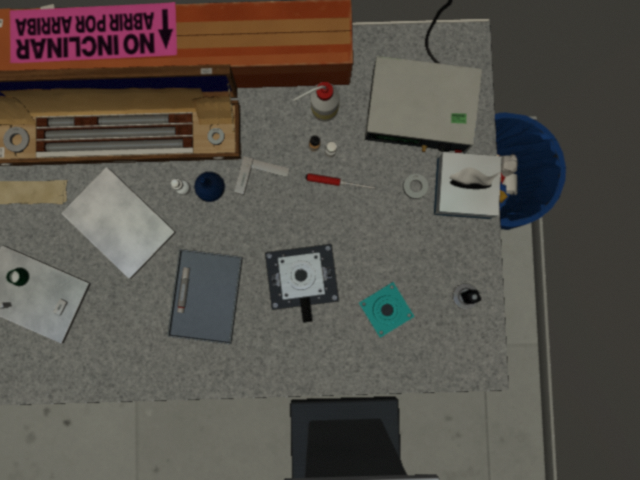

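View pics/scene0.png

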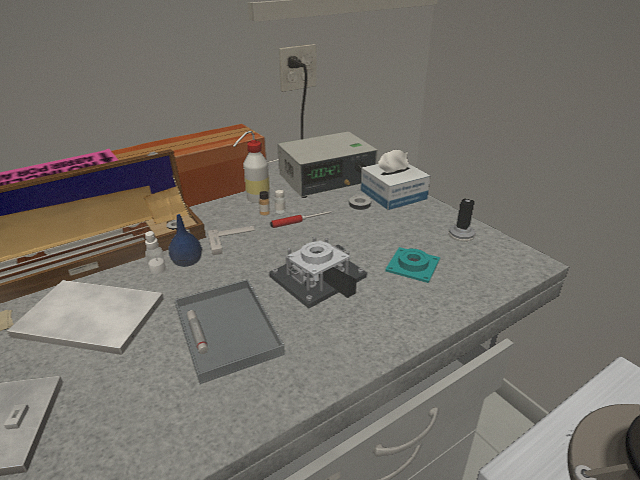

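Top view: the nest is at about (302,276), with the silver cap on it and the wedge tail at (307,312). The tray is at (206,296) and the plug gauge at (183,290). 

Possible mix-ups:
- **Cap:** silver one in the nest (301,275) vs turquoise lookalike (387,309). The silver one is meant.
- **Presser:** upright black handle on a disc (468,296) vs blue blower (209,186) and white bottle (179,186). The first is meant.
- **Wedge:** black tail (307,312). Nothing else resembles it.

Next is a close crop of the nest and presser.

```bash
cat > h.py <<'E'
from bench import *
import numpy as np, cv2
from scipy.spatial.transform import Rotation as R
def cal(n):
    c=get_calibration(n);return c["intrinsics"],np.array(c["xyz"]),R.from_rotvec(c["orientation"]).as_matrix()
def unproj(n,px,z):
    K,t,M=cal(n);d=M@np.linalg.solve(K,[px[0],px[1],1.]);return t+d*(z-t[2])/d[2]
def proj(n,P):
    K,t,M=cal(n);q=(np.atleast_2d(P)-t)@M@K.T;return q[:,:2]/q[:,2:]
E
python3 - <<'E'
from h import *
for n,px,z,l in [("top",(301,276),.06,"cap"),("top",(307,321),.04,"tail end"),("top",(461,296),.01,"presser disc?"),("top",(470,297),.08,"handle top"),("top",(206,296),.0,"tray"),("scene",(461,233),.0,"pres"),("scene",(467,200),.082,"prestop")]:
    print(l,unproj(n,px,z).round(4))
im=cv2.imread("pics/top0.png");s=cv2.imread("pics/scene0.png")
g=lambda i,x,y,w,h,k:cv2.resize(i[y:y+h,x:x+w],None,fx=k,fy=k,interpolation=cv2.INTER_CUBIC)
a=g(im,255,235,100,100,4);b=g(im,440,265,50,50,4);c=g(s,435,190,50,50,4);d=g(s,260,230,120,85,3)
out=np.zeros((660,760,3),np.uint8);out[:400,:400]=a;out[:200,400:600]=b;out[200:400,400:600]=c;out[400:655,:360]=d
cv2.imwrite("pics/crop1.png",out)
E
```

```text
cap [0.563  0.1072 0.06  ]
tail end [0.473  0.0981 0.04  ]
presser disc? [ 0.5132 -0.2195  0.01  ]
handle top [ 0.5124 -0.2208  0.08  ]
tray [0.5283 0.3067 0.    ]
pres [ 0.5197 -0.2299  0.    ]
prestop [ 0.517  -0.2265  0.082 ]
```

View pics/crop1.png

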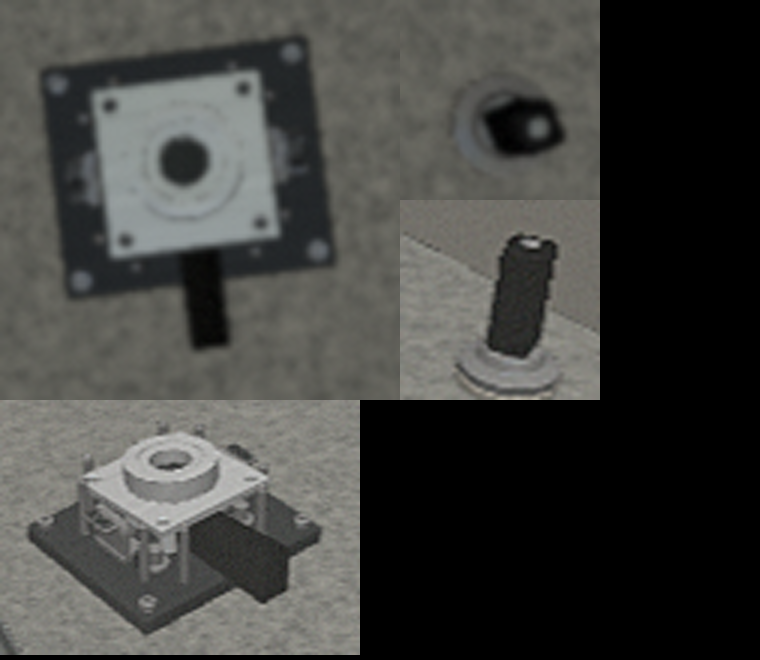

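The crop confirms the choices: silver cap in the nest with the black wedge tail, and the presser's black square handle, which is turned. I'll fit the poses now.

```bash
cat > fit.py <<'E'
from h import *
from scipy.optimize import minimize,least_squares
def box(x,y,a,sx,sy,z0,z1):
    c,s=np.cos(a),np.sin(a)
    return np.array([[x+c*u-s*v,y+s*u+c*v,z] for u in(-sx/2,sx/2) for v in(-sy/2,sy/2) for z in(z0,z1)])
K=8
def sil(n,P,roi):
    x0,y0,w,h=roi;q=(proj(n,P)-[x0,y0]+.5)*K
    m=np.zeros((h*K,w*K),np.uint8);cv2.fillConvexPoly(m,cv2.convexHull(q.astype(np.float32)).astype(int),1)
    return cv2.resize(m.astype(np.float32),(w,h),interpolation=cv2.INTER_AREA)
def presser(views,x0,tall=(.02,.082),side=.023):
    obs={}
    for n,(im,roi) in views.items():
        x,y,w,h=roi;g=cv2.cvtColor(im[y:y+h,x:x+w],cv2.COLOR_BGR2GRAY).astype(np.float32)
        obs[n]=np.clip((95-g)/70,0,1)
    def cost(p): return sum(((sil(n,box(*p,side,side,*tall),views[n][1])-obs[n])**2).sum() for n in views)
    best=min((minimize(cost,[*x0,a],method="Nelder-Mead",options=dict(initial_simplex=[[*x0,a],[x0[0]+.01,x0[1],a],[x0[0],x0[1]+.01,a],[*x0,a+.3]])) for a in(-.6,-.2,.2,.6)),key=lambda r:r.fun)
    return best.x,best.fun
E
python3 - <<'E'
from fit import *
t=cv2.imread("pics/top0.png");s=cv2.imread("pics/scene0.png")
for v in ({"top":(t,(448,280,40,32))},{"scene":(s,(452,194,26,38))},{"top":(t,(448,280,40,32)),"scene":(s,(452,194,26,38))}):
    print(presser(v,(.515,-.224)))
def rect(px,z,sx,sy):
    W=np.array([unproj("top",p,z)[:2] for p in px]); L=np.array([[sx,sy],[sx,-sy],[-sx,-sy],[-sx,sy]])/2
    f=lambda p:(L@np.array([[np.cos(p[2]),np.sin(p[2])],[-np.sin(p[2]),np.cos(p[2])]])+p[:2]-W).ravel()
    r=least_squares(f,[*W.mean(0),0]);return r.x.round(4),r.fun.round(4)
c=lambda P:[(255+(x-1.5)/4,235+(y-1.5)/4) for x,y in P]
print("nest",rect(c([(40,72),(305,38),(335,262),(70,297)]),.012,.12,.14))
print("cap",rect(c([(92,93),(258,70),(279,238),(112,259)]),.047,.084,.084))
print("tail end",unproj("top",c([(209,348)])[0],.043), unproj("scene",(342,288),.043))
print("tray",rect([(181,250),(241,256),(231,342),(170,335)],.02,.18,.13))
P=lambda x,y:(260+(x-1)/3,230+(y-401)/3)
for q in [(28,533),(150,623),(322,530)]: print(unproj("scene",P(*q),.012).round(4))
E
```

```text
(array([ 0.51303135, -0.22774563,  0.34865588]), np.float64(32.37568664550781))
(array([ 0.51617618, -0.22617922,  0.5339872 ]), np.float64(53.19184112548828))
(array([ 0.51551506, -0.22618547,  0.54043344]), np.float64(105.90438842773438))
nest (array([0.563 , 0.1074, 0.1026]), array([ 0.0014,  0.001 ,  0.0022, -0.001 , -0.0016, -0.0014, -0.002 ,
        0.0014]))
cap (array([0.5636, 0.1076, 0.0987]), array([ 0.0003,  0.0001, -0.0005,  0.0001,  0.0002, -0.0001, -0.    ,
       -0.0002]))
tail end [0.47191889 0.09833101 0.043     ] [0.46962402 0.1249567  0.043     ]
tray (array([ 0.5295,  0.3036, -0.1378]), array([ 0.0035,  0.0027,  0.0015, -0.0032, -0.0026, -0.0023, -0.0024,
        0.0028]))
[0.6104 0.1883 0.012 ]
[0.4969 0.172  0.012 ]
[0.5101 0.0373 0.012 ]
```

Fits: nest (0.563, 0.1075), yaw 0.10; presser (0.515, -0.226), yaw about 0.5; tray (0.5295, 0.304), yaw -0.14. The wedge tail is at about (0.486, 0.100), so I'm moving there.

Emit:
jog_arm(
  plan=[
    [[1.8,-3.4,-0.6],0.03],
    [[1.8,-3.4,-0.6],0.03],
    [[1.8,-3.4,-0.6],0.03],
    [[1.8,-3.4,-0.6],0.03],
    [[1.8,-3.4,-0.6],0.03],
    [[1.8,-3.4,-0.6],0.03],
    [[1.8,-3.4,-0.6],0.03],
    [[1.8,-3.4,-0.6],0.03],
    [[1.8,-3.4,-0.6],0.03],
    [[1.8,-3.4,-0.6],0.03],
    [[1.8,-3.4,-0.6],0.03],
    [[1.8,-3.4,-0.6],0.03],
  ],
  hand=8.54,
  grip_force=80,
)

```text
clock: 1.3
tcp_pos: [0.4202, 0.2339, 0.2316]
orientation: [0.086, -3.14, 0.0]
contact_force: [0.4, -0.1, -0.1]
grip_width: 0.0854
```

Emit:
jog_arm(
  plan=[
    [[1.65,-3.35,-0.5],0.012],
    [[1.65,-3.35,-0.5],0.012],
    [[1.65,-3.35,-0.5],0.012],
    [[1.65,-3.35,-0.5],0.012],
    [[0,0,-2],0],
    [[0,0,-2],0],
    [[0,0,-2],0],
    [[0,0,-2],0],
    [[0,0,-1],0],
    [[0,0,0],0],
  ],
  hand=5,
)

```text
clock: 2.3
tcp_pos: [0.485, 0.1013, 0.1207]
orientation: [0.159, -3.135, 0.001]
contact_force: [-0.1, -0.4, -0.1]
grip_width: 0.0501
```

Run:
```python
from h import *
s=grab_frame("scene")[:,:,::-1]
cv2.imwrite("pics/s1.png",cv2.resize(s[150:330,230:430],None,fx=3.5,fy=3.3,interpolation=cv2.INTER_CUBIC))
```

```text
(no output)
```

View pics/s1.png

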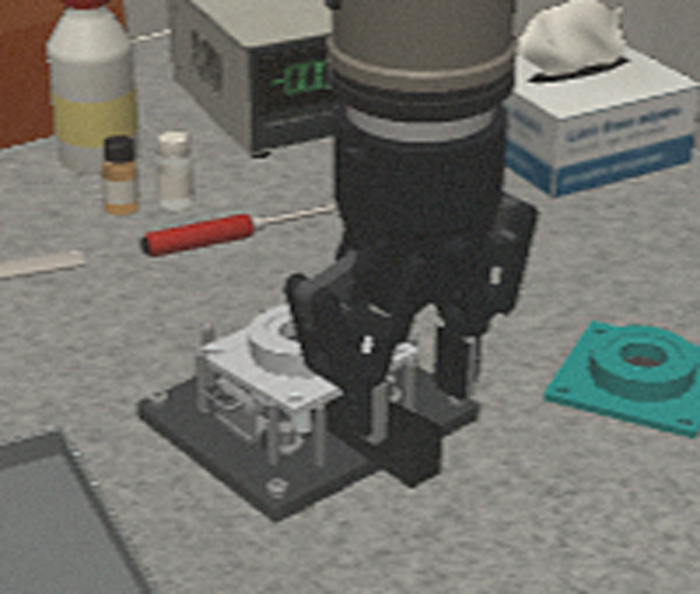

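The fingers straddle the black tail, with the left finger at about (360,380) and the right at (460,370), both clear of the cap. I'll go down and grip.

Emit:
jog_arm(
  plan=[
    [[0,-0.1,-1.5],0],
    [[0,0,-1.5],0],
    [[0,0,-0.8],0],
    [[0,0,0],0],
  ],
)

```text
clock: 2.75
tcp_pos: [0.4857, 0.1005, 0.0838]
orientation: [0.159, -3.137, 0.0]
contact_force: [-0.5, -0.5, 0.1]
grip_width: 0.05
```

Emit:
jog_arm(
  plan=[
    [[0,0,0],0],
    [[0,0,0],0],
    [[0,0,0],0],
    [[0,0,0],0],
    [[0,0,0],0],
    [[0,0,0],0],
  ],
  hand=0.5,
  grip_force=80,
)

```text
clock: 3.35
tcp_pos: [0.4863, 0.1003, 0.085]
orientation: [-0.157, 3.136, 0.001]
contact_force: [-1.3, -1.5, 5.2]
grip_width: 0.0189
```

Gripped at 18.9 mm. Now I'll draw it out with swings of 4 mm to either side.

Emit:
jog_arm(
  plan=[
    [[-0.11,0.12,0],-0.024],
    [[-0.11,0.12,0],-0.024],
    [[-0.11,0.12,0],-0.024],
    [[-0.09,-0.14,0],0.024],
    [[-0.09,-0.14,0],0.024],
    [[-0.09,-0.14,0],0.024],
    [[-0.09,-0.14,0],0.024],
    [[-0.09,-0.14,0],0.024],
    [[-0.09,-0.14,0],0.024],
    [[-0.11,0.12,0],-0.024],
    [[-0.11,0.12,0],-0.024],
    [[-0.11,0.12,0],-0.024],
  ],
)

```text
clock: 4.55
tcp_pos: [0.4777, 0.1004, 0.0849]
orientation: [-0.155, 3.129, 0.003]
contact_force: [9.5, 1.0, -5.0]
grip_width: 0.0189
```

Emit:
jog_arm(
  plan=[
    [[-0.11,0.12,0],-0.021],
    [[-0.11,0.12,0],-0.021],
    [[-0.11,0.12,0],-0.021],
    [[-0.09,-0.14,0],0.021],
    [[-0.09,-0.14,0],0.021],
    [[-0.09,-0.14,0],0.021],
    [[-0.09,-0.14,0],0.021],
    [[-0.09,-0.14,0],0.021],
    [[-0.09,-0.14,0],0.021],
    [[-0.11,0.12,0],-0.021],
    [[-0.11,0.12,0],-0.021],
    [[-0.11,0.12,0],-0.021],
  ],
)

```text
clock: 5.75
tcp_pos: [0.4631, 0.0982, 0.0846]
orientation: [-0.155, 3.135, 0.001]
contact_force: [4.7, 0.5, 6.1]
grip_width: 0.019
```

Emit:
jog_arm(
  plan=[
    [[-0.3,-0.03,0],0],
    [[-0.3,-0.03,0],0],
    [[-0.3,-0.03,0],0],
    [[-0.3,-0.03,0],0],
    [[0,0,0],0],
  ],
)

```text
clock: 6.25
tcp_pos: [0.4504, 0.0971, 0.0845]
orientation: [-0.157, 3.136, 0.001]
contact_force: [2.0, 1.0, 6.2]
grip_width: 0.0187
```

Emit:
jog_arm(
  plan=[
    [[-0.5,-0.05,0],0],
    [[-0.5,-0.05,0],0],
    [[-0.7,-0.07,0],0],
    [[-0.04,0.85,0],-0.1],
    [[0.04,0.85,0],-0.1],
    [[0.13,0.84,0],-0.1],
    [[0.21,0.82,0],-0.1],
    [[0.29,0.8,0],-0.1],
    [[0.37,0.76,0],-0.1],
    [[0,0,0],0],
  ],
)

```text
clock: 7.25
tcp_pos: [0.4415, 0.1439, 0.084]
orientation: [-0.781, -3.041, 0.003]
contact_force: [-2.2, -0.5, 15.1]
grip_width: 0.0188
```

Run:
```python
from h import *
s=grab_frame("scene")[:,:,::-1];t=grab_frame("top")[:,:,::-1]
a=cv2.resize(s[190:330,230:420],None,fx=3,fy=3,interpolation=cv2.INTER_CUBIC)
cv2.imwrite("pics/s2.png",a)
```

```text
(no output)
```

View pics/s2.png

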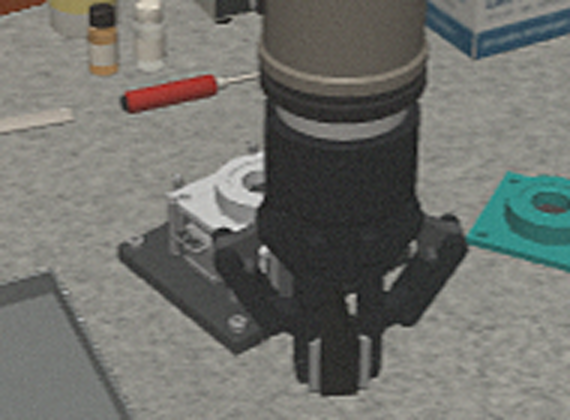

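The wedge is held in the jaws at about (340,360), swung out, and the cap still sits in the nest. I'll draw it the rest of the way and lift.

Emit:
jog_arm(
  plan=[
    [[-0.5,0.27,0.1],0],
    [[-0.6,0.33,0.1],0],
    [[-0.7,0.38,0],0],
    [[-0.7,0.38,0],0],
    [[-0.6,0.34,0],0],
    [[0,0,0.5],0],
    [[0,0,1],0],
    [[0,0,2],0],
    [[0,0,2.5],0],
    [[0,0,3],0],
    [[0,0,2],0],
    [[0,0,0],0],
  ],
)

```text
clock: 8.55
tcp_pos: [0.4136, 0.1618, 0.199]
orientation: [0.776, 3.04, 0.008]
contact_force: [0.0, -0.1, -0.9]
grip_width: 0.0189
```

Run:
```python
from h import *
for p in [(176,295),(247,283),(283,350),(200,378)]: print(unproj("scene",p,.02).round(3))
for p in [(181,250),(241,256),(231,342),(170,335)]: print(unproj("top",p,.02).round(3))
for p in [(189,311),(206,350)]: print("g",unproj("scene",p,.012).round(3))
a=-.138;c,s=np.cos(a),np.sin(a)
print(np.array([.5295,.3036])+np.array([[c,-s],[s,c]])@[-.045,-.013])
t=cv2.imread("pics/top0.png")
cv2.imwrite("pics/tr.png",cv2.resize(t[240:350,160:250],None,fx=5,fy=5,interpolation=cv2.INTER_CUBIC))
```

```text
[0.639 0.354 0.02 ]
[0.599 0.238 0.02 ]
[0.425 0.265 0.02 ]
[0.444 0.386 0.02 ]
[0.624 0.353 0.02 ]
[0.608 0.23  0.02 ]
[0.434 0.254 0.02 ]
[0.452 0.378 0.02 ]
g [0.596 0.348 0.012]
g [0.497 0.357 0.012]
[0.4831395 0.2969139]
```

View pics/tr.png

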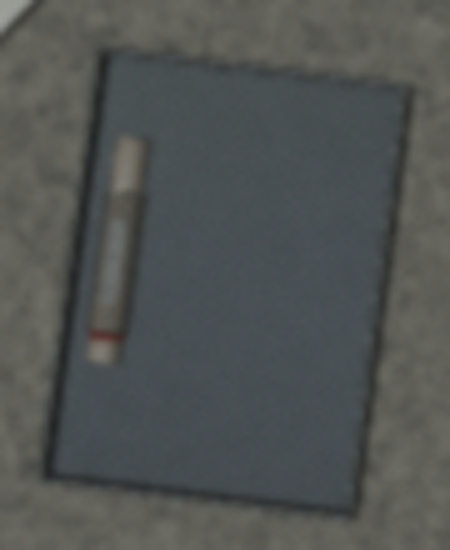

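The tray corners fit the numbers, and the gauge is at the left (crop x 87–147) with the right side free. I'll carry the wedge over.

Emit:
jog_arm(
  plan=[
    [[1.7,3.3,-0.5],0.09],
    [[1.7,3.3,-0.5],0.09],
    [[1.75,3.3,-0.5],0.09],
    [[1.75,3.3,-0.5],0.09],
    [[0,0,-2],0],
    [[0,0,-2],0],
    [[0,0,-2],0],
    [[0,0,-2],0],
    [[0,0,-1],0],
    [[0,0,-0.7],0],
    [[0,0,0],0],
  ],
)

```text
clock: 9.65
tcp_pos: [0.4806, 0.2931, 0.0783]
orientation: [-0.218, -3.133, 0.001]
contact_force: [-0.6, -0.6, -0.4]
grip_width: 0.0189
```

Emit:
jog_arm(
  plan=[
    [[0,0,0],0],
    [[0,0,0],0],
    [[0,0,0],0],
    [[0,0,0],0],
    [[0,0,0.5],0],
    [[0,0,1],0],
    [[0,0,2],0],
    [[0,0,3],0],
    [[0,0,3],0],
    [[0,0,3],0],
  ],
  hand=3.2,
)

```text
clock: 10.65
tcp_pos: [0.4808, 0.2932, 0.2059]
orientation: [0.218, 3.134, 0.001]
contact_force: [0.3, 0.6, 0.5]
grip_width: 0.032
```

Run:
```python
from fit import *
t0=cv2.imread("pics/top0.png");s0=cv2.imread("pics/scene0.png")
v={"top":(t0,(448,280,40,32)),"scene":(s0,(452,194,26,38))}
for sd in (.022,.024,.026):
    for k in (["top"],["scene"],["top","scene"]): print(sd,k,presser({q:v[q] for q in k},(.515,-.226),side=sd))
p=(.5153,-.2262,.5)
def ov(im,n,x,y,w,h,k,yaws):
    a=cv2.resize(im[y:y+h,x:x+w],None,fx=k,fy=k,interpolation=cv2.INTER_CUBIC)
    for yw,col in yaws:
        q=((proj(n,box(*p[:2],yw,.024,.024,.02,.082))-[x,y]+.5)*k).astype(int)
        for i in (1,0):
            cv2.polylines(a,[q[[i,i+2,i+6,i+4]]],True,col,1)
    return a
A=ov(t0,"top",445,272,50,50,7,[(.5,(0,255,0))]);B=ov(s0,"scene",440,190,50,50,7,[(.5,(0,255,0))])
n=grab_frame("top")[:,:,::-1]
C=cv2.resize(n[235:350,160:350],None,fx=3,fy=2.0)
o=np.zeros((580,700,3),np.uint8);o[:350,:350]=A;o[:350,350:]=B;o[350:580,:570]=C
cv2.imwrite("pics/ov.png",o)
```

```text
0.022 ['top'] (array([ 0.51315072, -0.22819299,  0.39161848]), np.float64(32.347434997558594))
0.022 ['scene'] (array([ 0.51683196, -0.22707644,  0.47458539]), np.float64(48.810577392578125))
0.022 ['top', 'scene'] (array([ 0.5152456 , -0.22574041,  0.51352547]), np.float64(104.83124542236328))
0.024 ['top'] (array([ 0.513685  , -0.22777405,  0.36745258]), np.float64(34.3011474609375))
0.024 ['scene'] (array([ 0.51675578, -0.22712068, -0.96661988]), np.float64(58.31420135498047))
0.024 ['top', 'scene'] (array([ 0.51513112, -0.22547368,  0.6003151 ]), np.float64(111.79600524902344))Traceback (most recent call last):
  File "<stdin>", line 5, in <module>
  File "fit.py", line 17, in presser
    best=min((minimize(cost,[*x0,a],method="Nelder-Mead",options=dict(initial_simplex=[[*x0,a],[x0[0]+.01,x0[1],a],[x0[0],x0[1]+.01,a],[*x0,a+.3]])) for a in(-.6,-.2,.2,.6)),key=lambda r:r.fun)
  File "fit.py", line 17, in <genexpr>
    best=min((minimize(cost,[*x0,a],method="Nelder-Mead",options=dict(initial_simplex=[[*x0,a],[x0[0]+.01,x0[1],a],[x0[0],x0[1]+.01,a],[*x0,a+.3]])) for a in(-.6,-.2,.2,
[... 549 characters left out ...]
^^^^^^^^^^^^^^^^^^^^^^^^^^^^^^^^^^^^^^^^^^^^^^^^^^^^^^^^^^^^
  File "fit.py", line 16, in <genexpr>
    def cost(p): return sum(((sil(n,box(*p,side,side,*tall),views[n][1])-obs[n])**2).sum() for n in views)
                              ~~~^^^^^^^^^^^^^^^^^^^^^^^^^^^^^^^^^^^^^^^
  File "fit.py", line 8, in sil
    x0,y0,w,h=roi;q=(proj(n,P)-[x0,y0]+.5)*K
                     ~~~~^^^^^
  File "h.py", line 9, in proj
    K,t,M=cal(n);q=(np.atleast_2d(P)-t)@M@K.T;return q[:,:2]/q[:,2:]
          ~~~^^^
  File "h.py", line 5, in cal
    c=get_calibration(n);return c["intrinsics"],np.array(c["xyz"]),R.from_rotvec(c["orientation"]).as_matrix()
ValueError: time passes only in moves, steps and waits
```

```bash
sed -i 's/^def cal(n):/from functools import cache\n@cache\ndef cal(n):/' h.py
python3 - <<'E'
from fit import *
t0=cv2.imread("pics/top0.png");s0=cv2.imread("pics/scene0.png")
def ov(im,n,x,y,w,h,k):
    a=cv2.resize(im[y:y+h,x:x+w],None,fx=k,fy=k,interpolation=cv2.INTER_CUBIC)
    q=((proj(n,box(.515,-.2265,.47,.024,.024,.02,.082))-[x,y]+.5)*k).astype(int)
    for i in (1,0): cv2.polylines(a,[q[[i,i+2,i+6,i+4]]],True,(0,255,0),1)
    return a
n=grab_frame("top")[:,:,::-1]
o=np.zeros((580,700,3),np.uint8);o[:350,:350]=ov(t0,"top",445,272,50,50,7);o[:350,350:]=ov(s0,"scene",440,190,50,50,7)
o[350:580,:570]=cv2.resize(n[235:350,160:350],None,fx=3,fy=2.0)
cv2.imwrite("pics/ov.png",o);print(get_obs()["clock"])
E
```

```text
10.7
```

View pics/ov.png

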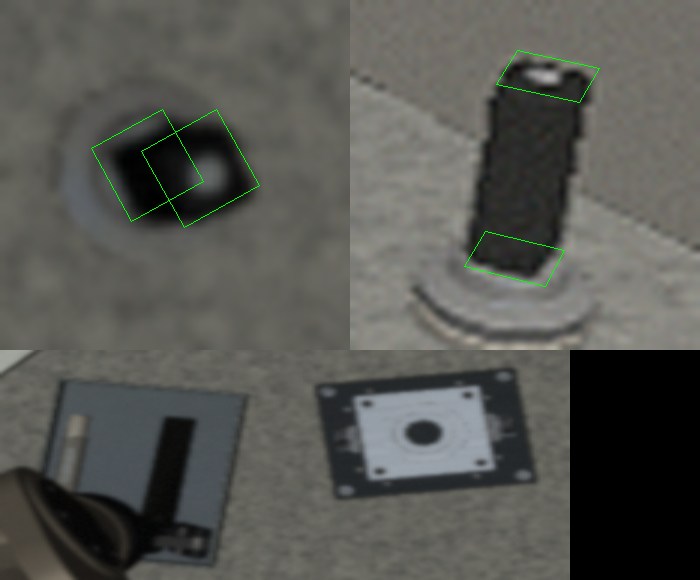

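The wedge lies in the tray clear of the gauge, and the cap sits in the nest. The presser overlay fits, so I'll go to the presser.

Emit:
jog_arm(
  plan=[
    [[0.2,-3.7,0],0.04],
    [[0.2,-3.7,0],0.04],
    [[0.2,-3.7,0],0.04],
    [[0.2,-3.7,0],0.04],
    [[0.2,-3.7,0],0.04],
    [[0.2,-3.7,0],0.04],
    [[0.3,-3.7,0],0.04],
    [[0.3,-3.7,0],0.04],
    [[0.3,-3.7,0],0.04],
    [[0.3,-3.7,0],0.04],
    [[0.3,-3.7,0],0.04],
    [[0.3,-3.7,0],0.04],
  ],
  hand=7,
)

```text
clock: 11.9
tcp_pos: [0.5109, -0.1522, 0.2047]
orientation: [-0.536, 3.095, -0.0]
contact_force: [0.9, 0.7, -0.3]
grip_width: 0.0698
```

Emit:
jog_arm(
  plan=[
    [[0.15,-3.8,0],0.045],
    [[0.15,-3.8,0],0.045],
    [[0,0,0],0],
    [[0,0,0],0],
  ],
)

```text
clock: 12.3
tcp_pos: [0.5135, -0.2276, 0.2044]
orientation: [-0.668, 3.069, -0.0]
contact_force: [-0.1, 0.7, -1.0]
grip_width: 0.0699
```

Emit:
jog_arm(
  plan=[
    [[0,0,-2],0],
    [[0,0,-2],0],
    [[0,0,-2],0],
    [[0,0,-2],0],
    [[0,0,-1.5],0],
    [[0,0,0],0],
    [[0,0,0],0],
  ],
)

```text
clock: 13.0
tcp_pos: [0.5141, -0.226, 0.1092]
orientation: [0.673, -3.069, -0.0]
contact_force: [-0.6, -0.3, -0.1]
grip_width: 0.07
```

Emit:
jog_arm(
  plan=[
    [[0,0,0],0],
    [[0,0,0],0],
    [[0,0,0],0],
    [[0,0,0],0],
    [[0,0,0],0],
    [[0,0,0],0],
    [[0,0,0],0],
    [[0,0,0],0],
  ],
  hand=1,
  grip_force=60,
)

```text
clock: 13.8
tcp_pos: [0.5143, -0.227, 0.1097]
orientation: [-0.671, 3.068, -0.001]
contact_force: [-0.9, -0.4, 7.0]
grip_width: 0.0233
```

Emit:
jog_arm(
  plan=[
    [[0,0,0],0],
    [[0,0,1],0],
    [[0,0,2],0],
    [[0,0,3],0],
    [[0,0,3],0],
    [[0.5,3.3,1],0],
    [[0.5,3.4,0],0],
    [[0.5,3.4,0],0],
    [[0.5,3.4,0],0],
    [[0.5,3.4,0],0],
    [[0.5,3.4,0],0],
    [[0,0,0],0],
  ],
  grip_force=100,
)

```text
clock: 15.0
tcp_pos: [0.5441, -0.0173, 0.2088]
orientation: [-0.685, 3.066, 0.005]
contact_force: [0.2, -0.4, -3.6]
grip_width: 0.0227
```

Emit:
jog_arm(
  plan=[
    [[0.5,3.3,0],0],
    [[0.5,3.3,0],0],
    [[0.5,3.3,0],0],
    [[0.35,3,0],0],
    [[0,0,0],0],
    [[0,0,0],0],
    [[0,0,0],0],
  ],
)

```text
clock: 15.7
tcp_pos: [0.562, 0.1038, 0.2088]
orientation: [0.669, -3.068, 0.001]
contact_force: [-0.3, -0.6, -3.1]
grip_width: 0.0227
```

Run:
```python
from h import *
s=grab_frame("scene")[:,:,::-1]
cv2.imwrite("pics/s3.png",cv2.resize(s[170:310,240:400],None,fx=4,fy=4,interpolation=cv2.INTER_CUBIC))
```

```text
(no output)
```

View pics/s3.png

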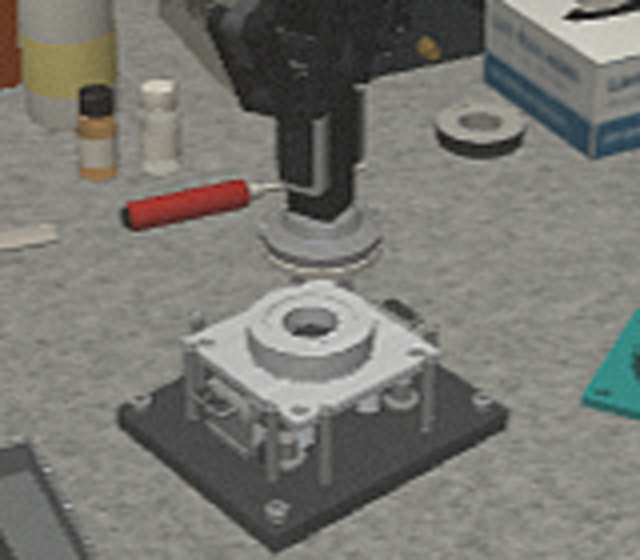

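Run:
```python
from h import *
print(unproj("scene",(319.9,232.6),.104).round(4)) # disc mid height: rim left(260,235..)right(382,240)
print(unproj("scene",(317.7,250.3),.062).round(4))
```

```text
[0.5536 0.112  0.104 ]
[0.5623 0.1114 0.062 ]
```

Run:
```python
from h import *
print(unproj("scene",(320,230.2),.0998).round(4), unproj("scene",(317.7,249.6),.062).round(4))
c=np.array([[.562,.1038]])
an=np.linspace(0,2*np.pi,73)
def ell(x,y,z,r):
    q=(proj("scene",np.c_[x+r*np.cos(an),y+r*np.sin(an),0*an+z])-[240,170]+.5)*4;return q.min(0).round(0),q.max(0).round(0)
print("pred sole",ell(.562,.1038,.0998,.027)," pred boss",ell(.5636,.1076,.062,.029))
print("pred base BL", ((proj("scene",[[.4963,.1712,.012],[.5103,.0319,.012]])-[240,170]+.5)*4).round(0))
im=cv2.imread("pics/s3.png")
for (x,y,z,r,c) in [(.562,.1038,.0998,.027,(0,0,255)),(.5636,.1076,.062,.029,(0,255,0)),(.5636,.1076,.062,.0205,(0,255,0))]:
    q=(proj("scene",np.c_[x+r*np.cos(an),y+r*np.sin(an),0*an+z])-[240,170]+.5)*4
    cv2.polylines(im,[q.astype(np.int32)],True,c,1)
cv2.imwrite("pics/s3o.png",im[180:400,200:440].repeat(2,0).repeat(2,1))
```

```text
[0.5659 0.1036 0.0998] [0.5641 0.1101 0.062 ]
pred sole (array([265., 216.]), array([388., 280.]))  pred boss (array([254., 284.]), array([382., 356.]))
pred base BL [[283. 538.]
 [519. 410.]]
```

View pics/s3o.png

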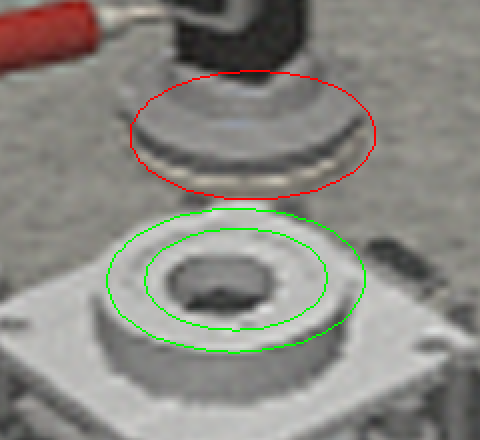

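The presser is upright, centred over the boss at about (312,320) in the crop. Both overlays share the same small camera offset, so their relative positions are within about 1 mm. I'll apply the last 3.5 mm correction and go down to contact.

Emit:
jog_arm(
  plan=[
    [[0.1,0.35,-0.5],0],
    [[0,0,-1],0],
    [[0,0,-1],0],
    [[0,0,-0.7],0],
    [[0,0,-0.3],0],
    [[0,0,-0.3],0],
    [[0,0,-0.2],0],
    [[0,0,0],0],
    [[0,0,0],0],
  ],
)

```text
clock: 16.65
tcp_pos: [0.5633, 0.1088, 0.1692]
orientation: [0.672, -3.069, -0.0]
contact_force: [-1.0, -0.6, 1.9]
grip_width: 0.0231
```

Emit:
jog_arm(
  plan=[
    [[0,0,-0.2],0],
    [[0,0,-0.2],0],
    [[0,0,-0.2],0],
    [[0,0,-0.2],0],
    [[0,0,0],0],
  ],
)

```text
clock: 17.15
tcp_pos: [0.5634, 0.1089, 0.1614]
orientation: [-0.672, 3.069, 0.0]
contact_force: [-3.2, -0.6, 6.9]
grip_width: 0.0232
```

Emit:
jog_arm(
  plan=[
    [[0,0,-0.15],0],
    [[0,0,-0.15],0],
    [[0,0,-0.15],0],
    [[0,0,0],0],
  ],
)

```text
clock: 17.55
tcp_pos: [0.5635, 0.1088, 0.1571]
orientation: [-0.672, 3.069, 0.0]
contact_force: [-3.9, -1.7, 8.6]
grip_width: 0.0232
```

Emit:
jog_arm(
  plan=[
    [[0,0,-0.1],0],
    [[0,0,-0.1],0],
    [[0,0,-0.1],0],
    [[0,0,0],0],
  ],
)

```text
clock: 17.95
tcp_pos: [0.5636, 0.1088, 0.1558]
orientation: [-0.671, 3.068, 0.001]
contact_force: [-9.8, -2.4, 24.7]
grip_width: 0.0228
```

Emit:
jog_arm(
  plan=[
    [[0,0,-0.1],0],
    [[0,0,-0.1],0],
    [[0,0,0],0],
    [[0,0,0],0],
  ],
)

```text
clock: 18.35
tcp_pos: [0.5636, 0.1087, 0.1557]
orientation: [-0.671, 3.068, 0.002]
contact_force: [-15.6, -3.7, 42.6]
grip_width: 0.0226
```

The push bottomed: z stopped at 0.1557 while the force rose. I'll back off and look.

Emit:
jog_arm(
  plan=[
    [[0,0,0.2],0],
    [[0,0,0.3],0],
    [[0,0,0.5],0],
    [[0,0,1],0],
    [[0,0,3],0],
    [[0,0,3],0],
    [[0,0,0],0],
  ],
)

```text
clock: 19.05
tcp_pos: [0.5659, 0.1093, 0.2356]
orientation: [-0.67, 3.061, 0.001]
contact_force: [1.1, 1.0, -3.8]
grip_width: 0.0225
```

Run:
```python
from h import *
s=grab_frame("scene")[:,:,::-1]
cv2.imwrite("pics/s4.png",cv2.resize(s[180:315,240:400],None,fx=4.8,fy=4.4,interpolation=cv2.INTER_CUBIC))
```

View pics/s4.png

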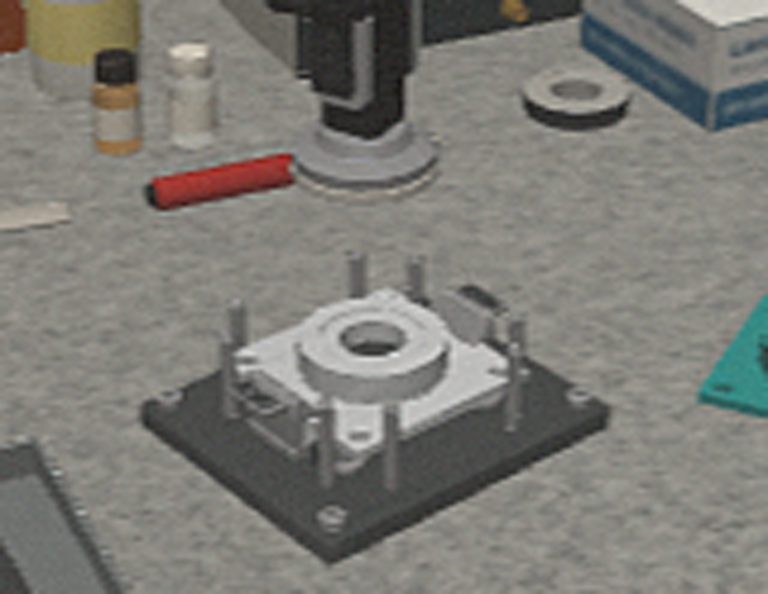

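The cap is down at about (370,350) in the crop. The dowels stand proud and both catches, at about (270,400) and (470,315), are over the flange. Now I'll return the presser to its free spot.

Emit:
jog_arm(
  plan=[
    [[-0.5,-3.3,0],0],
    [[-0.5,-3.3,0],0],
    [[-0.5,-3.3,0],0],
    [[-0.5,-3.3,0],0],
    [[-0.5,-3.3,0],0],
    [[-0.5,-3.3,0],0],
    [[-0.5,-3.3,0],0],
    [[-0.5,-3.3,0],0],
    [[-0.5,-3.3,0],0],
    [[-0.5,-3.3,0],0],
    [[0,0,0],0],
    [[0,0,0],0],
  ],
)

```text
clock: 20.3
tcp_pos: [0.5124, -0.2217, 0.2301]
orientation: [0.668, -3.068, -0.001]
contact_force: [1.1, 1.2, -2.3]
grip_width: 0.0228
```

Emit:
jog_arm(
  plan=[
    [[0,0,-3],0],
    [[0,0,-3],0],
    [[0,0,-3],0],
    [[0,0,-2],0],
    [[0,0,-0.8],0],
    [[0,0,0],0],
    [[0,0,0],0],
  ],
)

```text
clock: 21.0
tcp_pos: [0.514, -0.2208, 0.114]
orientation: [-0.673, 3.068, -0.0]
contact_force: [-0.4, 0.0, -2.4]
grip_width: 0.0229
```

Sole is about 4 mm up, so I'll lower it in small steps.

Emit:
jog_arm(
  plan=[
    [[0,0,-0.15],0],
    [[0,0,-0.15],0],
    [[0,0,-0.1],0],
    [[0,0,-0.1],0],
    [[0,0,0],0],
    [[0,0,0],0],
  ],
)

```text
clock: 21.6
tcp_pos: [0.5136, -0.2213, 0.1098]
orientation: [-0.671, 3.068, 0.0]
contact_force: [-2.6, 1.5, 10.5]
grip_width: 0.0229
```

Emit:
jog_arm(
  plan=[
    [[0,0,0.05],0],
    [[0,0,0],0],
    [[0,0,0],0],
  ],
  grip_force=20,
)

```text
clock: 21.9
tcp_pos: [0.5136, -0.2212, 0.1098]
orientation: [-0.672, 3.068, -0.0]
contact_force: [-3.1, 1.4, 7.7]
grip_width: 0.0231
```

Emit:
jog_arm(
  plan=[
    [[0,0,0],0],
    [[0,0,0],0],
    [[0,0,0],0],
    [[0,0,0],0],
    [[0,0,0],0],
    [[0,0,0],0],
    [[0,0,1],0],
    [[0,0,2],0],
    [[0,0,3],0],
    [[0,0,3],0],
    [[0,0,3],0],
    [[0,0,2],0],
  ],
  hand=7,
)

```text
clock: 23.1
tcp_pos: [0.5138, -0.2215, 0.2519]
orientation: [-0.671, 3.066, -0.002]
contact_force: [0.8, 0.3, 0.4]
grip_width: 0.0699
```

Emit:
jog_arm(
  plan=[
    [[-1,-1,3],0],
    [[-1,-1,3],0],
    [[-1,-1,3],0],
    [[0,0,0],0],
  ],
)

```text
clock: 23.5
tcp_pos: [0.4832, -0.2541, 0.344]
orientation: [-0.665, 3.064, -0.007]
contact_force: [0.2, -0.4, 0.1]
grip_width: 0.0699
```

Run:
```python
from h import *
s=grab_frame("scene")[:,:,::-1];t=grab_frame("top")[:,:,::-1]
cv2.imwrite("pics/topend.png",t)
o=np.zeros((600,800,3),np.uint8)
o[:260,:800]=cv2.resize(s[180:284+26,180:580],None,fx=2,fy=2,interpolation=cv2.INTER_CUBIC)
o[260:600,:440]=cv2.resize(s[235:303,265:375][:, :],(440,340),interpolation=cv2.INTER_CUBIC)
o[260:600,440:]=cv2.resize(t[235:337,257:347],(360,340),interpolation=cv2.INTER_CUBIC)
cv2.imwrite("pics/end.png",o);print(get_obs()["clock"])
```

```text
23.6
```

View pics/end.png

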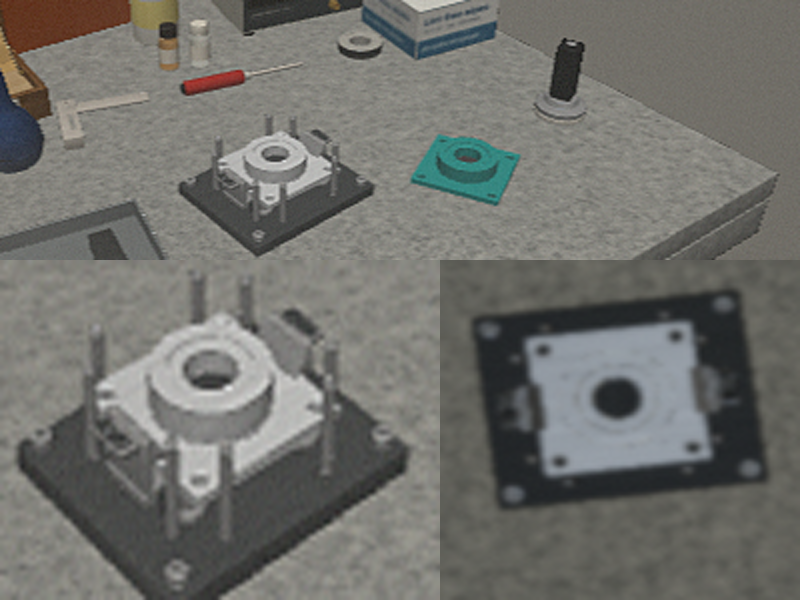

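Run:
```python
from fit import *
for z in (.0325,.047):
    P=box(.5636,.1076,.10,.084,.084,z,z+1e-4)[::2]; print(z,((proj("scene",P)-[265,235]+.5)*[4,5]+[-8,260]).round(0).tolist())
a=cv2.imread("pics/top0.png").astype(int);b=cv2.imread("pics/topend.png").astype(int)
d=(abs(a-b).max(2)>45).astype(np.uint8)
n,_,st,c=cv2.connectedComponentsWithStats(d)
print([(st[i].tolist()) for i in range(1,n) if st[i][4]>6]); print(get_obs()["contact_force"].round(1))
```

```text
0.0325 [[340.0, 408.0], [198.0, 500.0], [222.0, 313.0], [83.0, 393.0]]
0.047 [[341.0, 376.0], [197.0, 467.0], [222.0, 281.0], [81.0, 361.0]]
[[206, 269, 19, 59, 624], [295, 269, 8, 5, 17], [320, 268, 3, 12, 21], [280, 272, 3, 14, 31], [301, 279, 6, 4, 9], [559, 289, 34, 53, 882], [474, 290, 7, 12, 35], [458, 294, 6, 10, 27], [468, 295, 4, 5, 14], [474, 295, 3, 4, 9], [567, 294, 4, 5, 12], [539, 297, 16, 46, 192], [558, 298, 7, 7, 19], [491, 301, 48, 49, 1134], [301, 305, 11, 18, 161], [543, 344, 7, 6, 21], [551, 429, 6, 51, 177]]
[-0.4  1.3 -1.4]
```

The flange corners match the latched height at every corner, and nothing else has moved. Handing in.

```bash
python3 -c "
from bench import *
print(hand_in())"
```

```text
the job is handed in; nothing more can be done
None
```

The job is done and handed in at about 23.6 s of the 61 s allowed; no verdict came back.

- **Wedge:** I drew it out with side-to-side swings, at about 10 N at the readings taken, and laid it in the grey tray clear of the plug gauge.
- **Cap:** I pressed it down with the hand presser until it stopped moving. The push ended at about 46 N, a little over the 40 N you said does no harm. That force went through the presser, not the gripper body, and nothing looks damaged.
- **Presser:** It stands upright on the bench close to where it started, clear of the nest and tray.

**Last checks:**
- The three flange corners I could see in the close-up are at the latched height, so the cap sits level.
- Both catches can be seen over the flange. I judged this from the pictures, because the catch angles can't be read.
- Comparing top views from before and after shows changes only at the wedge, nest, presser and the arm itself.
- The gripper is open, up and away from everything.

**Disagreements:** The scene camera read about 2 mm (up to 4 mm) off the top camera at the nest, so I used the relative offset between presser and cap. The presser's yaw fits also varied by about 0.1 rad, but it seated in the grip without trouble.

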